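# Select the green filter on a vial light stand and open its shutter

### The job

On the vial light stand, push the tabs of the filter turret with a fingertip to step it round until the green filter clicks in under the snout of the head; then push the shutter tab fully over to the left, open. The dye in the sample vial bleaches, so keep the shutter shut until the green filter is in. Only push, gently: pinch or lift nothing, and leave the vial in its well and the things standing round the stand where they are.

Things in the scene. Friction and masses are not known exactly. Their poses are not given: they have to be found in the camera images.
- light_stand: Vial light stand, fixed to the bench: light grey base (x -143 to +115 mm, 170 mm wide), deck 40 mm up. Origin on the bench under the turret's upright axis; x to its back (away from the robot), y left, z up. A head on two posts (x 16 to 112, 118 wide, z 80 to 112 mm) covers the rear of the turret; its black snout points down at the lamp port; the sample vial stands in a well on it.
- turret (a joint): Turret angle in rad, counter-clockwise from above, turns without end either way; 0 or any multiple of 2 pi = green at the lamp port. Grey disc, radius 62 mm, with six filters 60 degrees apart, counter-clockwise: green, yellow, red, clear, blue, black blank. A detent clicks every 60 degrees: 1.5 N at a tab leaves a stop; past half-way the turret is drawn into the next stop and stays.
- turret_axis (a point): Point on the turret's axis at the disc's top, 56 mm above the bench.
- green_filter (a point): Centre of the green filter's top face, 58 mm above the bench, 42 mm from the turret's axis. Its x axis points outward along the filter's tab.
- lamp_port (a point): Fixed point under the snout, 58 mm above the bench, 42 mm behind the turret's axis: where the centre of the selected filter lies.
- shutter (a joint): Travel of the lamp shutter in m: 0 = shut (tab at the right, by the filled white disc), 0.024 = open against its stop (tab at the left, by the white ring). Slides along the stand's +y; friction about 1.5 N, stays where it is left.
- shutter_tab (a point): Centre of the top of the shutter's tab, 58 mm above the bench, on the front of the deck 113 mm in front of the turret's axis. The black tab stands 17.5 mm above the deck, 16 mm along the stand's x and 10 mm along its y, with a white band.
- sample_vial: Clear vial with a pale crimp cap, 15 mm across and 42 mm tall, standing loose in the well on the head; origin at its underside, 112 mm above the bench. Leave it there.
- spare_vial: Amber vial with a blue cap, 15 mm across and 42 mm tall, standing on the bench to the right of the stand. Leave it.
- beaker_50: Small glass beaker, 46 mm across and 60 mm tall, standing on the bench to the right of the stand. Leave it.
- petri_dish: Petri dish, 60 mm across and 16 mm tall, lying on the bench to the left of the stand. Leave it.
- green_tab (a point): Centre of the top of the green filter's thumb tab, 71 mm from the axis and 74 mm above the bench. All six filters have such a tab, in line with the filter, so 60 degrees apart: a black upright plate on the rim, 62 to 80 mm from the axis, 6 mm thick along the rim, 18 mm higher than the disc, with a band in the filter's colour.

How it is judged:
On the way, in this order (a step that is already met when the one before it is completed fails the run):
1. the green filter rests in its click stop at the lamp port, the shutter still shut (horizontal distance between green_filter and lamp_port below 0.003 m and value of joint shutter below 0.006 m), for 0.2 s.
2. the shutter is open, the green filter still at the port (horizontal distance between green_filter and lamp_port below 0.003 m and value of joint shutter above 0.0205 m), for 0.2 s.
At the end, for the whole second after the job is handed in: The green filter's centre is within 3 mm of the lamp port (seated in its click stop, at rest), the shutter is within 3.5 mm of its open stop, and the sample vial stands upright in its well (all of step 2 and velocity of joint turret between -0.05 and 0.05 rad/s and horizontal distance between sample_vial and lamp_port below 0.006 m and angle between sample_vial's own z axis and vertical below 0.2 rad); the robot touches nothing.
It fails at once if shutter opened (more than 8 mm) while green is not at the port (value of joint shutter above 0.008 m and horizontal distance between green_filter and lamp_port above 0.006 m).
It fails at once if the stand's parts pinched or pushed hard (over 35 N from the fingers) (contact force between the fingers and light_stand above 35 N).
It fails at once if sample vial lifted, shifted or tipped (distance of sample_vial from where it was at the start of the episode above 0.007 m or angle between sample_vial's own z axis and vertical above 0.3 rad).
It fails at once if a bystander moved by more than 10 mm or lifted (distance of any of spare_vial, beaker_50, petri_dish from where it was at the start of the episode above 0.01 m).
It also fails if it takes over 64 s, if anything falls off the work surface, if the arm or the gripper's body presses on something with over 40 N, if the wrist force passes 120 N, or if a joint passes its speed limit or range.

### The arm

A 7-joint arm with a two-finger parallel gripper is mounted at the origin on a cart in front of the work surface, level with it; the furniture and walls round the work are solid. World frame = base frame: x ahead of the robot, y to its left, z up, the work surface at z = 0. Lengths are in m, angles in rad, forces in N, time in s.
With the tool pointing down it reaches from about 0.4 to 0.85 m from the base axis. Payload 6.9 kg.
Tool frame: the origin (TCP) lies at the very end of the fingers, on their centre line; the grasp point (between the pads) lies 19 mm behind it; z points along the fingers, y is the direction in which the jaws open and shut (so a half turn about z gives the same grasp; the last joint's range is limited). The gripper opens to 85 mm and grips with 20 to 120 N. Pads are 22 mm wide; open, the fingers measure 114 mm over their backs; the gripper's body (76 mm by 85 mm) begins 54 mm behind the grasp point. The pads swing forward as they close: fully open they stand 13 mm farther back than shut.
Start: joints at [-1.034, 0.507, -0.238, 1.5, 0.126, 1.149, -0.155], TCP at [0.262, 0.568, 0.231] pointing down, gripper open.
Joint ranges: [-3.08, 3.08], [-0.24, 2.05], [-1.43, 1.35], [0, 2.5], [-1.52, 4.66], [0.17, 1.96], [-2.89, 2.89]. Speed limits (rad/s): [2.39, 2.39, 3.14, 3.14, 3.14, 3.14, 3.14].

### API

Orientations are given as a rotation vector (axis times angle).
In Python, from workcell import monitor, optics, ctrl gives the robot as it stands. The module is installed in compiled form; this text tells all that it offers.
- The arm moves only by the tool arm_command, never from a script. Its argument "targets" is a list of rows, each a list of 3 entries, a list of its own where there are three numbers: the shift along the tool's x, y, z in m, then the turn, a rotation vector about the tool's x, y, z in rad, then the opening in per cent of the stroke, from 0 (shut) to 100 (fully open). A call has 1 to 20 rows; each row is the pose to reach, as a shift and turn from the pose measured when the call began, along the tool's axes at that moment; what a row does not reach only later rows make up. A row lasts 1/8 s, in which the tool goes at most 62.5 mm and 10.7 degrees, less where a joint would pass 70% of its speed; a pose out of reach is approached as far as the arm can. A call with a gripper value outside its range is refused whole. The fingers move at their own pace and stop on an object; "grip_force" is the grip in N (left out, the last holds). Time passes only in rows, so rows that repeat a pose let the fingers close. It gives the time, the measured TCP pose, the force and the opening at its end, in the units of the state.
- monitor.get_obs(): the state, without advancing time (a new reading comes with each control period).
- optics.capture(name): name is "scene" or "top"; returns a dict with "color" (420x560x3 uint8, blue, green, red), "z_map" (420x560 float32, m along the optical axis (not along the pixel's ray), 0 where there is no reading), "fov_y" (degrees; the focal length in pixels is half the picture's height over the tangent of half this angle, whatever the lens; pixels are square), "cx", "cy" (the principal point, pixels), "world_from_camera" (4x4, takes a point from camera to world coordinates). Camera axes: x right, y down, z forward; pixel columns grow to the right and rows downward; lengths in m; the calibration is good to about 2 mm. A picture is of the moment at which its call begins.
- ctrl.job_done(): hands the job in, once; it reports no verdict.
Trained networks look in a picture, given as the dict that the camera call returned (one of the last four; its "shot" number tells which), for a name from the list of things; names that differ only in an ending like _2 or _b are one class to them, and where a whole thing is asked for, a point or a joint stands for the part that bears it (a point fixed in the world has none). Each returns a list of dicts, best first, with "conf" (0 to 1); they miss things now and then, are a little off and sometimes report something else, mostly with a low value. They report only what shows in the picture. A call takes as long as a camera call.
- optics.boxes_of(picture, thing): "bbox" ([left, top, right, bottom] in pixels, round what is visible of it).
The state is a dict: "time_s": time; "qpos": joint angles; "joint_vel": joint speeds; "tau": joint torques, N m; "eef_pos": TCP position; "orientation": TCP orientation; "contact_force": force on the tool from outside, world axes, zero at the start; "moment": the same for the moment, N m; "gripper_width": finger opening in m.
Only numpy, scipy, OpenCV 4.12 (cv2) and the standard library are available. Lean on these libraries where they do the work, as an engineer would, in place of code of your own. Each camera call takes 0.05 s, during which the arm holds its last target. There are 200 camera calls.

## Working session

There is one attempt and no reset: what is moved stays moved. The work goes in short steps, Python scripts to look and compute and a tool call to move; the robot and the scene stay as the last step left them, time stands still between calls to the robot, and variables do not carry over. Pictures are saved under pics/ and viewed, about 8 in all and at most 12, crops included, and the job is handed in when it is done.

Besides the shell and the picture viewer there is one more tool, called after ">>>" as name([rows], argument=value, ...), one row to a line, values as JSON. arm_command: Moves the arm, as the interface text tells. Its arguments: {"type":"object","properties":{"targets":{"type":"array","items":{"type":"array"}},"grip_force":{"type":"number"}},"required":["targets"]}

```bash
mkdir -p pics; cat > h.py <<'E'
import numpy as np, cv2
from workcell import monitor, optics, ctrl
from scipy.spatial.transform import Rotation as R
def pts(p):
    z=p["z_map"]; f=z.shape[0]/2/np.tan(np.radians(p["fov_y"])/2)
    v,u=np.indices(z.shape)
    c=np.stack([(u-p["cx"])/f*z,(v-p["cy"])/f*z,z],-1)
    T=p["world_from_camera"]; return c@T[:3,:3].T+T[:3,3]
E
python3 - <<'E'
from h import *
for n in("scene","top"):
    p=optics.capture(n); cv2.imwrite(f"pics/{n}0.png",p["color"]); P=pts(p)
    print(n,p["world_from_camera"].round(3).tolist(),p["fov_y"])
    for t in("light_stand","turret","green_filter","green_tab","shutter_tab","sample_vial","spare_vial","beaker_50","petri_dish"):
        for b in optics.boxes_of(p,t)[:2]:
            l,tp,r,bt=b["bbox"]; u,v=int((l+r)/2),int((tp+bt)/2)
            print(t,round(b["conf"],2),np.round(b["bbox"]),P[v,u].round(3))
o=monitor.get_obs();print(o["eef_pos"],o["orientation"],R.from_rotvec(o["orientation"]).as_matrix().round(3),o["gripper_width"],o["time_s"])
E
```

```text
scene [[0.596, -0.411, 0.689, -0.045], [-0.802, -0.28, 0.527, -0.385], [-0.024, -0.868, -0.497, 0.53], [0.0, 0.0, 0.0, 1.0]] 50.78455962501246
light_stand 0.84 [212. 186. 365. 313.] [0.504 0.009 0.055]
turret 0.61 [255. 212. 339. 263.] [0.537 0.014 0.062]
green_filter 0.68 [256. 215. 338. 266.] [0.537 0.011 0.057]
green_tab 0.88 [254. 211. 337. 265.] [0.538 0.017 0.058]
green_tab 0.27 [213. 183. 363. 312.] [0.507 0.011 0.057]
shutter_tab 0.63 [249. 264. 260. 273.] [0.426 0.028 0.052]
sample_vial 0.69 [306. 183. 314. 199.] [0.584 0.016 0.14 ]
spare_vial 0.62 [304. 293. 316. 318.] [ 0.425 -0.091  0.029]
beaker_50 0.56 [331. 257. 356. 295.] [ 0.505 -0.107  0.047]
petri_dish 0.82 [210. 230. 240. 253.] [0.498 0.166 0.016]
petri_dish 0.59 [305. 294. 315. 318.] [ 0.423 -0.09   0.03 ]
top [[0.028, -0.997, 0.075, 0.448], [-1.0, -0.029, -0.008, 0.063], [0.01, -0.075, -0.997, 0.953], [0.0, 0.0, 0.0, 1.0]] 48.77122461073924
light_stand 0.79 [240. 131. 341. 278.] [0.529 0.03  0.054]
turret 0.64 [254. 166. 333. 238.] [0.534 0.024 0.06 ]
green_filter 0.71 [255. 170. 332. 236.] [0.531 0.024 0.056]
green_filter 0.61 [340. 254. 352. 262.] [ 0.427 -0.084  0.041]
green_tab 0.88 [254. 170. 335. 238.] [0.529 0.022 0.056]
sample_vial 0.53 [294. 159. 302. 172.] [0.589 0.021 0.152]
spare_vial 0.64 [244. 132. 343. 273.] [0.532 0.024 0.062]
spare_vial 0.37 [343. 252. 351. 260.] [ 0.431 -0.083  0.042]
beaker_50 0.68 [340. 197. 370. 220.] [ 0.529 -0.105  0.002]
petri_dish 0.97 [203. 200. 233. 231.] [0.506 0.173 0.016]
petri_dish 0.35 [262. 167. 326. 237.] [0.533 0.022 0.057]
[0.26158427 0.56762479 0.23125888] [-6.73004322e-01 -3.06863755e+00  1.23765423e-05] [[-0.908  0.419 -0.   ]
 [ 0.419  0.908 -0.   ]
 [ 0.    -0.    -1.   ]] 0.08560422806564894 1.0
```

```bash
python3 - <<'E'
import cv2
a=cv2.imread("pics/top0.png")[120:290,190:380]; b=cv2.imread("pics/scene0.png")[170:330,200:370]
cv2.imwrite("pics/v1.png",cv2.resize(a,(665,595),interpolation=cv2.INTER_CUBIC))
cv2.imwrite("pics/v2.png",cv2.resize(b,(637,600),interpolation=cv2.INTER_CUBIC))
E
```

```text
(no output)
```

View pics/v1.png

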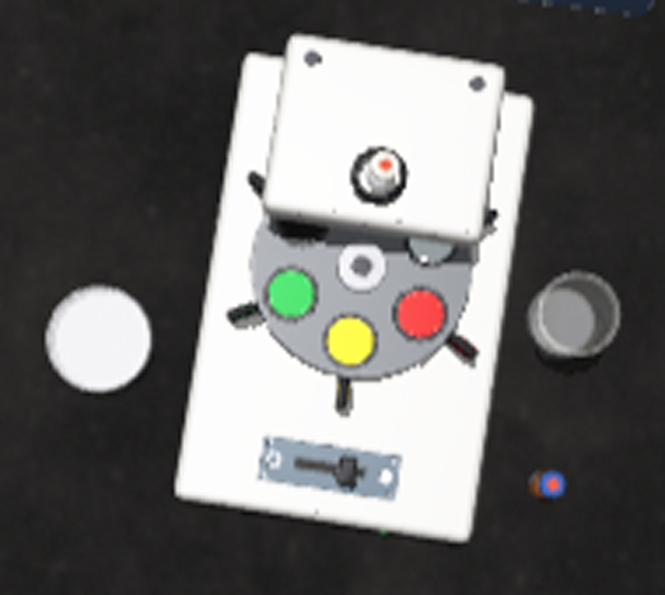

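View pics/v2.png

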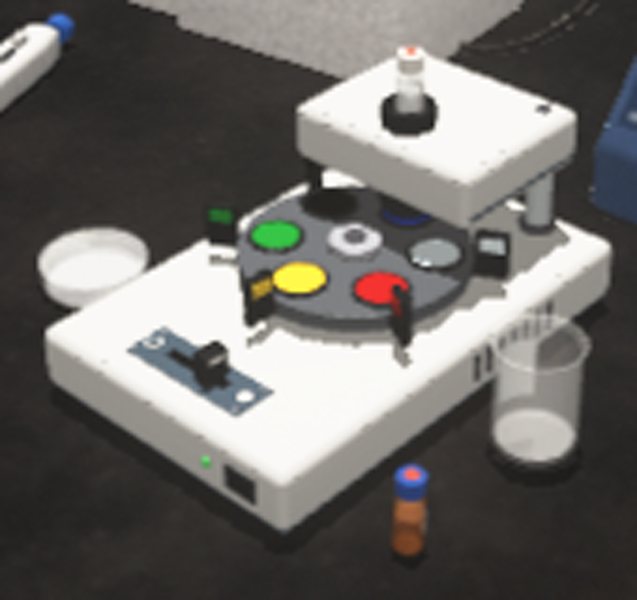

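Top crop: stand yawed ~8° clockwise, hub at (362,266). Yellow (351,341) is at the front stop and green (292,293) at front-left, so the turret is at +120° and needs two clockwise steps, pushing the front tab to the left. The shutter tab (345,470) is at the right, shut. Next I'll fit the stand pose.

```bash
python3 - <<'E'
from h import *
import json
p=optics.capture("top"); P=pts(p)
print(P[196,293].round(4), "hub px", P[120+266//7*2, 293].round(3))
u=190+362/3.5; v=120+266/3.5; hub=P[int(round(v)),int(round(u))]; print("hub",hub.round(4))
m=(P[...,2]>.034)&(P[...,2]<.125)&(p["z_map"]>0)
n,l,s,c=cv2.connectedComponentsWithStats(m.astype(np.uint8),connectivity=4)
k=l[int(round(v)),int(round(u))]; q=P[l==k][:,:2]
print(len(q),q.min(0),q.max(0))
(c,wh,a)=cv2.minAreaRect((q*1000).astype(np.float32)); print(c,wh,a)
yaw=np.radians(a if wh[0]>wh[1] else a-90); yaw=(yaw+np.pi/2)%np.pi-np.pi/2
x=np.array([np.cos(yaw),np.sin(yaw)]); y=np.array([-x[1],x[0]])
ax=np.array(c)/1000+.014*x; print("yaw",np.degrees(yaw),"axis",ax, "hub",hub)
Q=P[l==k]; d=Q[:,:2]-ax; s=np.c_[d@x,d@y,Q[:,2]]
t=s[(s[:,0]<-98)|(s[:,0]*1e3<-98)]; t=t[(t[:,2]>.050)]; print("shutter tab pts (stand)",len(t),t.mean(0),t.min(0),t.max(0))
t=s[(s[:,0]<-.055)&(s[:,0]>-.09)&(s[:,2]>.066)]; print("tabs",t.round(3).tolist())
t=s[(s[:,2]>.105)]; print("head",t.min(0),t.max(0))
t=s[(s[:,2]>.036)&(s[:,2]<.045)]; print("deck z",np.median(t[:,2]))
E
```

```text
[0.5437 0.0245 0.0633] hub px [0.544 0.024 0.063]
hub [0.5437 0.0245 0.0633]
11257 [ 0.39560575 -0.07091727] [0.6681574 0.1246516]
(531.6727294921875, 26.454666137695312) (169.638427734375, 257.2275390625) 82.75597381591797
yaw -7.24402618408203 axis [0.54556098 0.02468933] hub [0.54370982 0.02447173 0.06334334]
shutter tab pts (stand) 44 [-0.11265543 -0.00913735  0.0575758 ] [-0.11982106 -0.01450167  0.05301756] [-0.10514967 -0.00407245  0.06106394]
tabs [[-0.063, 0.002, 0.072], [-0.063, 0.0, 0.073], [-0.063, -0.002, 0.075], [-0.065, 0.002, 0.073], [-0.065, -0.0, 0.072], [-0.064, -0.002, 0.072], [-0.067, 0.003, 0.073], [-0.067, 0.002, 0.074], [-0.067, -0.0, 0.074], [-0.066, -0.002, 0.074], [-0.069, 0.003, 0.073], [-0.069, 0.001, 0.073], [-0.068, -0.001, 0.071], [-0.068, -0.002, 0.073], [-0.071, 0.003, 0.07], [-0.071, 0.001, 0.073], [-0.07, -0.001, 0.071], [-0.07, -0.003, 0.074], [-0.073, 0.003, 0.073], [-0.073, 0.001, 0.074], [-0.072, -0.001, 0.074], [-0.072, -0.003, 0.07], [-0.075, 0.002, 0.073], [-0.074, 0.0, 0.074], [-0.074, -0.001, 0.075], [-0.077, 0.002, 0.072], [-0.076, 0.0, 0.074], [-0.076, -0.002, 0.075], [-0.078, 0.002, 0.072], [-0.078, -0.0, 0.074], [-0.078, -0.002, 0.072]]
head [ 0.0158506  -0.05892306  0.10507992] [0.11223473 0.05893235 0.12484372]
deck z 0.03967141788998507
```

```bash
cat >> h.py <<'E'
AX=np.array([.5455,.0247]); YAW=np.radians(-7.24)
SX=np.array([np.cos(YAW),np.sin(YAW)]); SY=np.array([-SX[1],SX[0]])
def row(sx,sy,z,turn=0):
    "stand-frame x,y (mm), z (mm), tool y at stand-y + turn deg -> shift, rotvec in present tool frame"
    o=monitor.get_obs(); A=R.from_rotvec(o["orientation"]); xy=AX+(sx*SX+sy*SY)/1e3
    d=A.inv().apply(np.r_[xy,z/1e3]-o["eef_pos"])
    a=YAW+np.radians(turn); yv=np.array([-np.sin(a),np.cos(a),0]); zv=np.array([0,0,-1.])
    T=R.from_matrix(np.c_[np.cross(yv,zv),yv,zv])
    return d.round(4).tolist(),(A.inv()*T).as_rotvec().round(3).tolist()
def where():
    o=monitor.get_obs(); d=o["eef_pos"][:2]-AX
    print("t",round(o["time_s"],2),"stand mm",(d@SX*1e3).round(1),(d@SY*1e3).round(1),"z",(o["eef_pos"][2]*1e3).round(1),"F",np.round(o["contact_force"],1),"w",o["gripper_width"])
E
python3 -c "
from h import *
where()
for a in [(-71,-35,230),(-71,-35,120)]: print(row(*a))"
```

```text
t 1.05 stand mm -350.1 502.8 z 231.3 F [-0.1  0.5 -0.5] w 0.08571209798475897
([-0.4279, -0.429, 0.0013], [0.0, -0.0, -0.305])
([-0.4279, -0.429, 0.1113], [0.0, -0.0, -0.305])
```

>>> arm_command([
  [[-0.04,-0.04,0],[0,0,-0.1],0],
  [[-0.08,-0.08,0],[0,0,-0.2],0],
  [[-0.12,-0.12,0],[0,0,-0.305],0],
  [[-0.16,-0.16,0],[0,0,-0.305],0],
  [[-0.2,-0.2,0],[0,0,-0.305],0],
  [[-0.24,-0.24,0],[0,0,-0.305],0],
  [[-0.28,-0.28,0],[0,0,-0.305],0],
  [[-0.32,-0.32,0],[0,0,-0.305],0],
  [[-0.36,-0.36,0],[0,0,-0.305],0],
  [[-0.4,-0.4,0.02],[0,0,-0.305],0],
  [[-0.428,-0.429,0.05],[0,0,-0.305],0],
  [[-0.428,-0.429,0.1],[0,0,-0.305],0],
  [[-0.428,-0.429,0.111],[0,0,-0.305],0],
  [[-0.428,-0.429,0.111],[0,0,-0.305],0],
], grip_force=20)

```text
time_s: 2.8
eef_pos: [0.4707, -0.0005, 0.1205]
orientation: [-0.197, -3.134, -0.0]
contact_force: [1.1, 0.5, 0.1]
gripper_width: 0.0001
```

```bash
python3 - <<'E'
from h import *
where()
p=optics.capture("scene"); cv2.imwrite("pics/v3.png",cv2.resize(p["color"][90:330,170:410],(600,600),interpolation=cv2.INTER_CUBIC))
P=pts(p); o=monitor.get_obs(); d=P-o["eef_pos"]
m=(np.abs(d[...,:2]).max(-1)<.045)&(d[...,2]>-.015)&(d[...,2]<.03)
q=d[m]; s=np.c_[q[:,:2]@SX,q[:,:2]@SY,q[:,2]]*1e3; print("finger pts rel TCP (stand)",len(s),s.min(0).round(1),s.max(0).round(1))
for a in [(-71,-35,120),(-71,-35,64)]: print(row(*a))
E
```

```text
t 2.8 stand mm -71.1 -34.4 z 120.5 F [1.1 0.5 0.1] w 7.343577749181472e-05
finger pts rel TCP (stand) 227 [-13.  -14.9  -0.3] [ 6.5 14.2 29.9]
([0.0006, -0.0007, 0.0013], [0.0, 0.001, 0.001])
([0.0007, -0.0008, 0.0573], [0.0, 0.001, 0.001])
```

View pics/v3.png

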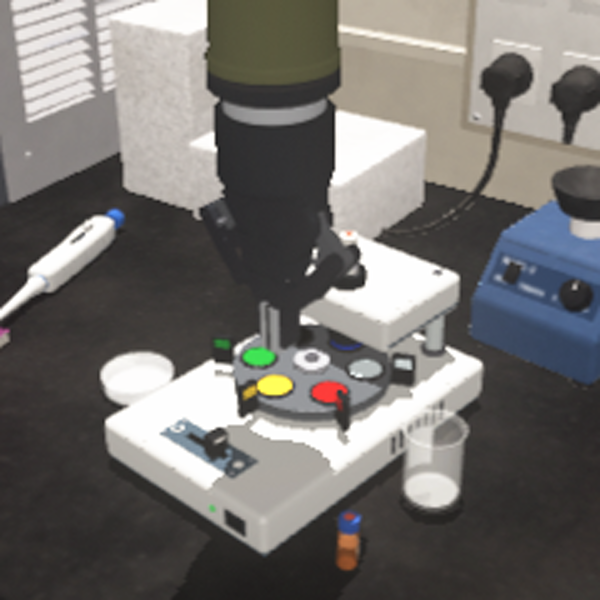

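Closed fingers hang at front-right of the yellow tab and clear of it (crop (270,330)). Descending, then computing the arc.

>>> arm_command([
  [[0.001,-0.001,0.03],[0,0,0],0],
  [[0.001,-0.001,0.05],[0,0,0],0],
  [[0.001,-0.001,0.0575],[0,0,0],0],
  [[0.001,-0.001,0.0575],[0,0,0],0],
])

```text
time_s: 3.35
eef_pos: [0.4709, -0.0009, 0.0647]
orientation: [0.196, 3.133, 0.001]
contact_force: [0.2, -0.5, 0.1]
gripper_width: 0.0001
```

```bash
cat >> h.py <<'E'
def arc(z=63,h=6):
    for f in list(range(-10,50,5))+[46]:
        c=np.radians(f); x,y=np.array([-71*np.cos(c),71*np.sin(c)])-(h+3)*np.array([np.sin(c),np.cos(c)])
        t=max(f,0); print(f,row(x,y,z,-t))
E
python3 -c "
from h import *
where(); arc()"
```

```text
t 3.35 stand mm -70.8 -34.8 z 64.7 F [ 0.2 -0.5  0.1] w 8.105001787850626e-05
-10 ([-0.0025, 0.0136, 0.0017], [0.001, 0.002, 0.002])
-5 ([-0.0009, 0.0197, 0.0017], [0.001, 0.002, 0.002])
0 ([0.0002, 0.0258, 0.0017], [0.001, 0.002, 0.002])
5 ([0.0007, 0.032, 0.0017], [0.001, 0.002, 0.089])
10 ([0.0006, 0.0383, 0.0017], [0.001, 0.002, 0.176])
15 ([0.0, 0.0445, 0.0017], [0.001, 0.002, 0.263])
20 ([-0.0011, 0.0506, 0.0017], [0.001, 0.002, 0.351])
25 ([-0.0027, 0.0567, 0.0017], [0.001, 0.002, 0.438])
30 ([-0.0049, 0.0625, 0.0017], [0.001, 0.002, 0.525])
35 ([-0.0076, 0.0682, 0.0017], [0.001, 0.002, 0.612])
40 ([-0.0107, 0.0735, 0.0017], [0.001, 0.002, 0.7])
45 ([-0.0144, 0.0786, 0.0017], [0.001, 0.002, 0.787])
46 ([-0.0151, 0.0796, 0.0017], [0.001, 0.002, 0.804])
```

>>> arm_command([
  [[0,0.0135,0.001],[0,0,0],0],
  [[0,0.02,0.001],[0,0,0],0],
  [[0,0.026,0.001],[0,0,0],0],
  [[0.001,0.032,0.001],[0,0,0.09],0],
  [[0.001,0.038,0.001],[0,0,0.175],0],
  [[0,0.0445,0.001],[0,0,0.26],0],
  [[-0.001,0.0505,0.001],[0,0,0.35],0],
  [[-0.0025,0.0565,0.001],[0,0,0.44],0],
  [[-0.005,0.0625,0.001],[0,0,0.525],0],
  [[-0.0075,0.068,0.001],[0,0,0.61],0],
  [[-0.0105,0.0735,0.001],[0,0,0.7],0],
  [[-0.0145,0.0785,0.001],[0,0,0.785],0],
  [[-0.015,0.0795,0.001],[0,0,0.8],0],
])

```text
time_s: 4.97
eef_pos: [0.4958, 0.0771, 0.0637]
orientation: [1.4, 2.811, 0.002]
contact_force: [0.3, -0.0, 0.4]
gripper_width: -0.0002
```

```bash
python3 - <<'E'
from h import *
where()
p=optics.capture("scene"); cv2.imwrite("pics/v4.png",cv2.resize(p["color"][150:330,200:380],(600,600),interpolation=cv2.INTER_CUBIC))
for a in [(-62,30,64,-45),(-66,25,90,-30),(-71,-35,90,0)]: print(row(*a))
E
```

```text
t 4.97 stand mm -55.9 45.7 z 63.7 F [ 0.3 -0.   0.4] w -0.00016788921937837729
([-0.0069, -0.0151, -0.0003], [0.002, 0.001, -0.012])
([-0.0077, -0.0214, -0.0263], [0.002, 0.001, -0.274])
([-0.0472, -0.0669, -0.0264], [0.002, 0.002, -0.797])
```

View pics/v4.png

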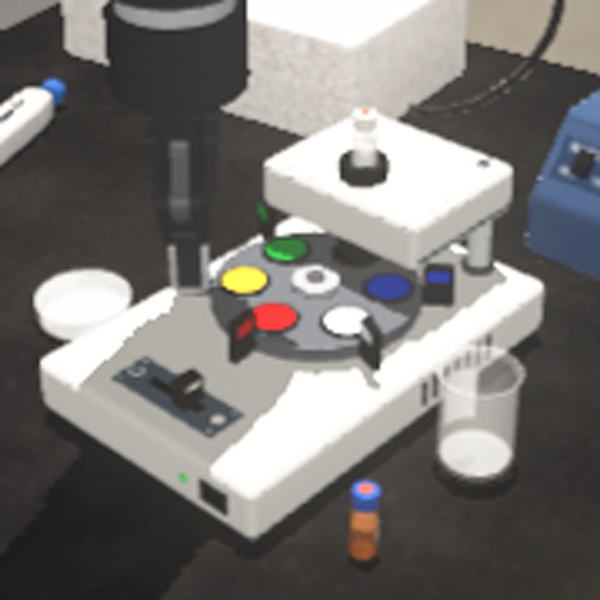

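One clean step: red is now at the front (240,335), green at rear-left (285,248), shutter still right. I'll back off, lift over, and repeat.

>>> arm_command([
  [[0,-0.01,0],[0,0,0],0],
  [[0,-0.012,-0.02],[0,0,0],0],
  [[-0.004,-0.016,-0.04],[0,0,-0.1],0],
  [[-0.015,-0.03,-0.04],[0,0,-0.28],0],
  [[-0.025,-0.042,-0.04],[0,0,-0.45],0],
  [[-0.035,-0.055,-0.04],[0,0,-0.62],0],
  [[-0.047,-0.067,-0.04],[0,0,-0.797],0],
  [[-0.047,-0.067,-0.04],[0,0,-0.797],0],
  [[-0.047,-0.067,-0.02],[0,0,-0.797],0],
  [[-0.047,-0.067,0],[0,0,-0.797],0],
  [[-0.047,-0.067,0],[0,0,-0.797],0],
])

```text
time_s: 6.4
eef_pos: [0.4694, -0.0003, 0.0627]
orientation: [-0.203, -3.134, -0.001]
contact_force: [-0.2, -0.5, 0.6]
gripper_width: 0.0005
```

```bash
python3 -c "
from h import *
where(); arc()"
```

```text
t 6.4 stand mm -72.3 -34.4 z 62.7 F [-0.2 -0.5  0.6] w 0.0005125302758372949
-10 ([-0.004, 0.0132, -0.0003], [0.001, -0.001, -0.003])
-5 ([-0.0023, 0.0193, -0.0003], [0.001, -0.001, -0.003])
0 ([-0.0013, 0.0254, -0.0003], [0.001, -0.001, -0.003])
5 ([-0.0007, 0.0317, -0.0003], [0.001, -0.001, 0.085])
10 ([-0.0008, 0.0379, -0.0003], [0.001, -0.001, 0.172])
15 ([-0.0013, 0.0441, -0.0003], [0.0, -0.001, 0.259])
20 ([-0.0024, 0.0503, -0.0003], [0.0, -0.001, 0.346])
25 ([-0.004, 0.0563, -0.0003], [0.0, -0.001, 0.434])
30 ([-0.0062, 0.0622, -0.0003], [0.0, -0.001, 0.521])
35 ([-0.0088, 0.0678, -0.0003], [0.0, -0.001, 0.608])
40 ([-0.012, 0.0732, -0.0003], [0.0, -0.001, 0.695])
45 ([-0.0156, 0.0783, -0.0003], [0.0, -0.001, 0.783])
46 ([-0.0163, 0.0793, -0.0003], [0.0, -0.001, 0.8])
```

>>> arm_command([
  [[-0.001,0.0135,-0.001],[0,0,0],0],
  [[-0.001,0.0195,-0.001],[0,0,0],0],
  [[-0.001,0.0255,-0.001],[0,0,0],0],
  [[-0.001,0.0315,-0.001],[0,0,0.085],0],
  [[-0.001,0.038,-0.001],[0,0,0.17],0],
  [[-0.0015,0.044,-0.001],[0,0,0.26],0],
  [[-0.0025,0.0505,-0.001],[0,0,0.345],0],
  [[-0.004,0.0565,-0.001],[0,0,0.435],0],
  [[-0.006,0.062,-0.001],[0,0,0.52],0],
  [[-0.009,0.068,-0.001],[0,0,0.61],0],
  [[-0.012,0.073,-0.001],[0,0,0.695],0],
  [[-0.0155,0.0785,-0.001],[0,0,0.785],0],
  [[-0.0165,0.0795,-0.001],[0,0,0.8],0],
  [[-0.0165,0.0795,-0.001],[0,0,0.8],0],
])

```text
time_s: 8.15
eef_pos: [0.496, 0.0767, 0.0638]
orientation: [-1.404, -2.809, -0.001]
contact_force: [-0.2, 0.2, -0.6]
gripper_width: -0.0001
```

>>> arm_command([
  [[0,-0.01,0],[0,0,0],0],
  [[0,-0.012,-0.02],[0,0,0],0],
  [[-0.004,-0.016,-0.04],[0,0,-0.1],0],
  [[-0.015,-0.03,-0.05],[0,0,-0.28],0],
  [[-0.025,-0.042,-0.05],[0,0,-0.45],0],
  [[-0.035,-0.055,-0.05],[0,0,-0.62],0],
  [[-0.047,-0.067,-0.05],[0,0,-0.797],0],
  [[-0.047,-0.067,-0.05],[0,0,-0.797],0],
])

```text
time_s: 9.15
eef_pos: [0.4697, -0.003, 0.1138]
orientation: [-0.21, -3.134, -0.001]
contact_force: [0.0, -0.5, -0.1]
gripper_width: -0.0002
```

```bash
python3 - <<'E'
from h import *
where()
p=optics.capture("scene"); cv2.imwrite("pics/v5.png",cv2.resize(p["color"][150:330,200:380],(600,600),interpolation=cv2.INTER_CUBIC))
def ang(p):
    P=pts(p); d=P[...,:2]-AX; r=np.hypot(d[...,0],d[...,1]); m=(r>.063)&(r<.079)&(P[...,2]>.064)&(P[...,2]<.078)
    a=np.degrees(np.arctan2(d[m]@SY,d[m]@SX))%360
    for k in range(0,360,60):
        q=(a-k+180)%360-180; q=q[abs(q)<25]; print(k,len(q),np.median(q).round(1) if len(q) else "")
    s=np.stack([d@SX,d@SY,P[...,2]],-1); t=s[(abs(s[...,0]+.113)<.01)&(abs(s[...,1])<.035)&(s[...,2]>.05)&(s[...,2]<.063)]
    print("shutter",len(t),t.mean(0).round(4),t.min(0).round(4),t.max(0).round(4))
ang(p)
for a in [(-113,-45,112),(-113,-45,48)]: print(row(*a))
E
```

```text
t 9.15 stand mm -71.7 -37.0 z 113.8 F [ 0.  -0.5 -0.1] w -0.00023922332459221993
0 0 
60 0 
120 43 1.3
180 44 1.4
240 34 -1.1
300 50 -1.2
shutter 60 [-0.1141 -0.0107  0.0559] [-0.1211 -0.0149  0.05  ] [-0.1045 -0.0027  0.0601]
([0.0414, -0.0095, 0.0018], [0.001, -0.001, -0.009])
([0.0414, -0.0096, 0.0658], [0.001, -0.001, -0.009])
```

View pics/v5.png

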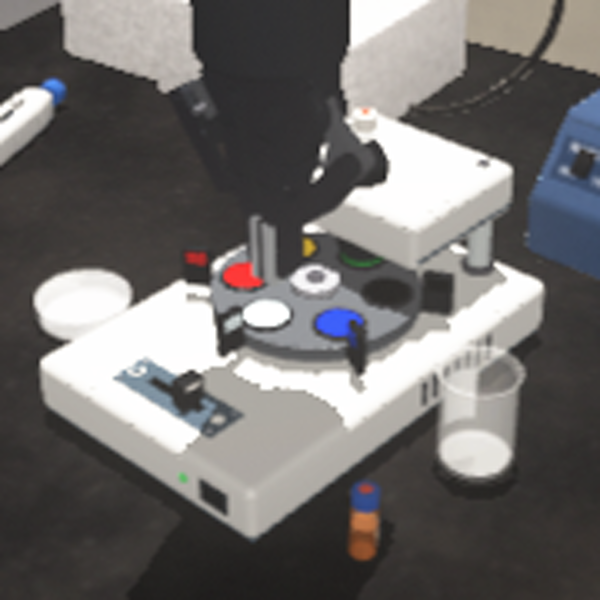

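Green is at the rear under the snout (360,255), clear at the front, tabs symmetric about their stops, and the shutter is still right. On to the shutter: approach from its right side.

>>> arm_command([
  [[0.041,-0.0095,0],[0,0,0],0],
  [[0.041,-0.0095,0.03],[0,0,0],0],
  [[0.041,-0.0095,0.05],[0,0,0],0],
  [[0.041,-0.0095,0.066],[0,0,0],0],
  [[0.041,-0.0095,0.066],[0,0,0],0],
  [[0.041,0.0005,0.066],[0,0,0],0],
  [[0.041,0.0075,0.066],[0,0,0],0],
  [[0.041,0.0125,0.066],[0,0,0],0],
  [[0.041,0.0175,0.066],[0,0,0],0],
  [[0.041,0.0225,0.066],[0,0,0],0],
  [[0.041,0.0275,0.066],[0,0,0],0],
  [[0.041,0.0275,0.066],[0,0,0],0],
])

```text
time_s: 10.7
eef_pos: [0.4331, 0.0315, 0.0479]
orientation: [-0.212, -3.134, -0.002]
contact_force: [-0.2, -0.3, -0.4]
gripper_width: -0.0
```

```bash
python3 - <<'E'
from h import *
where()
p=optics.capture("scene"); cv2.imwrite("pics/v6.png",cv2.resize(p["color"][200:320,200:320],(600,600),interpolation=cv2.INTER_CUBIC))
E
```

```text
t 10.7 stand mm -112.3 -7.4 z 47.9 F [-0.2 -0.3 -0.4] w -1.1094194644024315e-05
```

View pics/v6.png

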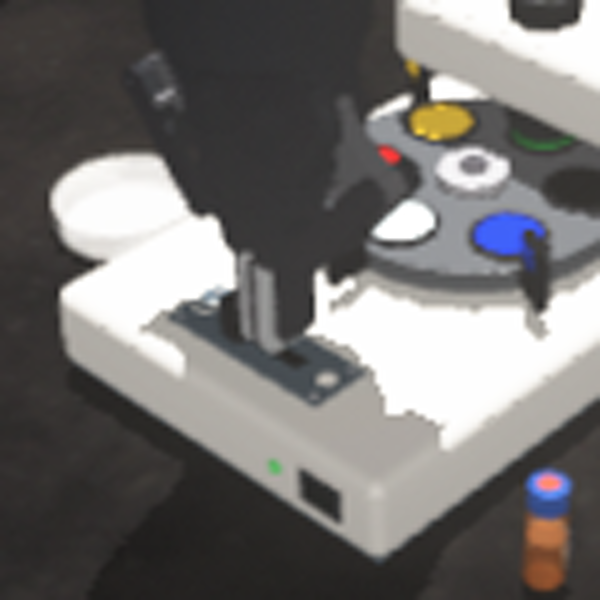

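>>> arm_command([
  [[0,0.002,0],[0,0,0],0],
  [[0,0.003,0],[0,0,0],0],
  [[0,0.003,0],[0,0,0],0],
])

```text
time_s: 11.12
eef_pos: [0.4331, 0.0337, 0.0477]
orientation: [-0.213, -3.133, -0.001]
contact_force: [-0.2, -4.8, 0.0]
gripper_width: -0.0004
```

>>> arm_command([
  [[0,0.001,0],[0,0,0],0],
  [[0,0.002,0],[0,0,0],0],
  [[0,0.002,0],[0,0,0],0],
])

```text
time_s: 11.5
eef_pos: [0.4331, 0.0339, 0.0476]
orientation: [-0.216, -3.132, 0.002]
contact_force: [-0.7, -8.7, 1.2]
gripper_width: 0.0001
```

>>> arm_command([
  [[0,0.001,0],[0,0,0],0],
  [[0,0.002,0],[0,0,0],0],
  [[0,0.002,0],[0,0,0],0],
])

```text
time_s: 11.88
eef_pos: [0.433, 0.034, 0.0476]
orientation: [-0.219, -3.131, 0.005]
contact_force: [-0.8, -9.9, 1.7]
gripper_width: 0.0002
```

```bash
python3 - <<'E'
from h import *
where()
for n in("scene","top"):
    P=pts(optics.capture(n)); d=P[...,:2]-AX; s=np.stack([d@SX,d@SY,P[...,2]],-1)*1e3
    t=s[(abs(s[...,0]+113)<10)&(abs(s[...,1])<40)&(s[...,2]>46)&(s[...,2]<75)]
    print(n,len(t),t[np.argsort(-t[:,1])][:25:2].round(0).tolist())
E
```

```text
t 11.88 stand mm -112.8 -5.0 z 47.6 F [-0.8 -9.9  1.7] w 0.00022422341706230918
scene 149 [[-113.0, 16.0, 57.0], [-117.0, 15.0, 59.0], [-120.0, 15.0, 54.0], [-117.0, 15.0, 58.0], [-120.0, 15.0, 53.0], [-116.0, 13.0, 58.0], [-120.0, 12.0, 50.0], [-120.0, 12.0, 52.0], [-119.0, 11.0, 47.0], [-118.0, 11.0, 65.0], [-119.0, 10.0, 54.0], [-120.0, 9.0, 57.0], [-118.0, 9.0, 57.0]]
top 0 []
```

At a firm stop (10 N, no advance). Back off, lift, and check.

>>> arm_command([
  [[0,-0.005,0],[0,0,0],0],
  [[0,-0.02,0],[0,0,0],0],
  [[0,-0.025,-0.04],[0,0,0],0],
  [[0.02,-0.03,-0.1],[0,0,0],0],
  [[0.05,-0.06,-0.14],[0,0,0],0],
  [[0.05,-0.11,-0.16],[0,0,0],0],
  [[0.05,-0.16,-0.16],[0,0,0],0],
  [[0.05,-0.2,-0.16],[0,0,0],0],
  [[0.05,-0.2,-0.16],[0,0,0],0],
])

```text
time_s: 13.1
eef_pos: [0.355, -0.1595, 0.2085]
orientation: [-0.228, -3.131, 0.006]
contact_force: [0.2, 0.3, -1.6]
gripper_width: -0.0002
```

```bash
python3 - <<'E'
from h import *
where()
for n in("scene","top"):
    p=optics.capture(n);P=pts(p); d=P[...,:2]-AX; s=np.stack([d@SX,d@SY,P[...,2]],-1)*1e3
    t=s[(abs(s[...,0]+113)<10)&(abs(s[...,1])<35)&(s[...,2]>50)&(s[...,2]<64)]
    print(n,len(t),t.mean(0) if len(t) else"",t.min(0) if len(t) else"",t.max(0) if len(t) else "")
    a=np.degrees(np.arctan2(s[...,1],s[...,0]))%360; r=np.hypot(s[...,0],s[...,1]); m=(r>63)&(r<79)&(s[...,2]>64)&(s[...,2]<78)
    for k in range(0,360,60):
        q=(a[m]-k+180)%360-180; q=q[abs(q)<25]; print(k,len(q),np.median(q).round(1) if len(q) else "")
    cv2.imwrite(f"pics/f_{n}.png",p["color"])
a=cv2.imread("pics/f_scene.png")[170:330,200:370];b=cv2.imread("pics/f_top.png")[130:290,220:390]
cv2.imwrite("pics/v7.png",cv2.resize(np.hstack([a,b]),(800,376),interpolation=cv2.INTER_CUBIC))
E
```

```text
t 13.1 stand mm -165.7 -206.8 z 208.5 F [ 0.2  0.3 -1.6] w -0.00015287667316835803
scene 58 [-114.03491912   10.38482808   55.9863325 ] [-121.57654473    6.03613636   50.13305878] [-103.33231037   17.3663127    60.13004246]
0 0 
60 12 1.8
120 41 1.2
180 48 1.2
240 34 -0.9
300 0 
top 46 [-112.89717465   12.09754642   57.43451628] [-120.67044633    6.81635738   54.15352806] [-104.85002639   17.21693489   62.07995452]
0 0 
60 19 0.5
120 30 0.3
180 29 -0.1
240 32 -0.3
300 13 -0.4
```

View pics/v7.png

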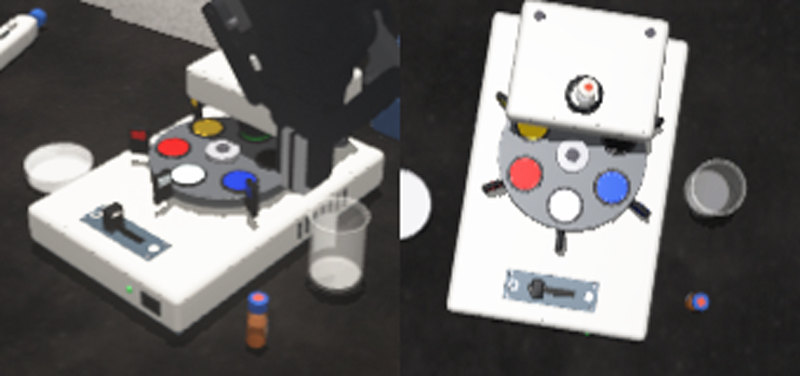

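Shutter tab is now left by the ring: +12 mm in the stand frame, against −9 mm when shut. The tabs read within 0.5° of their stops. Vial and bystanders stand where they were, and the arm is clear.

```bash
python3 -c "
from h import *
print(ctrl.job_done()); where()"
```

```text
the job is handed in; nothing more can be done
None
the job is handed in; nothing more can be done
```

The green filter is in its click stop under the snout and the shutter is open against its stop. I handed the job in at about 13 s of the 64 s; the system gives no verdict.

**What I did:** With the fingers shut, I pushed the front tab to the left twice (yellow, then red). That stepped the turret 120° clockwise and brought green to the lamp port while the shutter was still shut. I then pushed the shutter tab left until it met a firm stop at about 10 N.

**Last checks:**
- **Turret:** the tabs are within 0.5° of their stops in the top view. The scene view reads 1–2° off, but it sees only one side of each tab.
- **Shutter:** the tab is 12 mm left of the stand's centre line. It moved about 21 mm from where I first measured it, not the full 24 mm. That, and a tab that began 9 mm right of the centre line, fits a start about 3 mm open if the travel is centred on that line, though I did not confirm it.
- **Surroundings:** in the last pictures the sample vial stood in its well and the spare vial, beaker and petri dish looked unmoved; I did not measure them again. The arm was clear of everything.

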